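# Change over the tray sealer's control head

## Task

Change the tray sealer's control head to its three-dot setting: slide the clear hood fully off the selector, turn the selector to click in at the three-dot mark, and slide the hood fully shut again. Then lock the hood: push its captive bar knob in against the spring and turn it a full quarter turn clockwise so that it stays in. Leave the things lying round it in their places.

Things in the scene. Friction and masses are not known exactly. Their poses are not given: they have to be found in the camera images.
- console: Fixed grey control head, 272 mm wide, 136 mm up its slope, on a post with a round steel foot of 120 mm diameter. Origin: centre of the foot's underside; x from the operator's side to the back, y left, z up. The aluminium panel slopes 35 degrees: outward normal (-sin35, 0, cos35), up-slope (cos35, 0, sin35); panel centre at (0, 50, 155) mm. The tool comes in along the normal.
- hood (a joint): Clear plastic hood, 84 x 84 mm, 47 mm high off the panel, which slides on two rails across the panel. 0 m: shut, over the selector at the panel's left; grows as it slides to the operator's right (-y of the console) to 0.100 m, fully open. It stays where it is left (friction about 3 N).
- hood_grip (a point): Grip point on the hood's rib, 68 mm out from the panel. The rib is the grey block on the hood's top: 12 mm thick along y, 50 mm long along x, rising 26 mm; this point lies 21 mm above the hood's top. Axes: x up the slope, y left along the slide, z out of the panel.
- selector (a joint): Detented selector, rad, growing clockwise as the operator looks at it. Marks and clicks: 0 (bar mark, off), 0.5 (one dot), 1.0 (two dots, straight up the slope), 1.5 (three dots), 2.0 (four dots). It starts at one of the first three.
- selector_grip (a point): Grip point on the selector's axis, 31 mm out from the panel. Black disc of 46 mm diameter, 7 mm high, with a bar 13 mm thick, 40 mm long, ending 37 mm out; the white line on one half of the bar is the pointer. z: axis, out of the panel; x, y turn with it. At joint value q the pointer is (1.0 - q) rad counter-clockwise from up-slope, and always 1.0 rad counter-clockwise of this point's x.
- lock (a joint): Turning of the hood's captive bar knob, rad, growing clockwise as the operator looks at the panel: near 0 unlocked (bar along y, across the slope), 1.57 locked (bar along the slope). It cannot turn past about 0.35 until it is pushed in about 6 mm.
- lock_push (a joint): Depth of the captive knob, m: 0 sprung out, 0.008 fully pushed in (spring 3 to 5.4 N). Turned home, it stays caught at about 0.0055; else it springs back. It goes in only with the hood shut, and then holds the hood shut.
- lock_grip (a point): Grip point on the captive knob's axis, 40 mm out from the panel while sprung out. A black bar 12 mm thick, 36 mm long, 32 mm deep, its top 8 mm above this point, on the hood's steel ear (top 6 mm off the panel), 38 mm right of the hood's wall; it moves with the hood. z: axis, out of the panel; y: along the bar, turning with it.
- ribbon: Bystander: spool of ribbon, 80 mm diameter, 27 mm high, lying flat. Origin at the centre of its underside.
- pen: Bystander: white marker pen with a red cap, 135 mm long, 17 mm thick, lying behind the control head. Origin at the centre of its underside.
- filled_cup: Bystander: single chocolate in a pleated paper cup, 47 x 57 x 26 mm. Origin at the centre of its underside.

How it is judged:
By the outcome, as a careful person would: the job done as asked, in the order asked, and still so for the second after the job is handed in, with the robot touching nothing.
It also fails if it takes over 72 s, if anything falls off the work surface, if the arm or the gripper's body presses on something with over 40 N, if the wrist force passes 120 N, or if a joint passes its speed limit or range.

## Robot

A 7-joint arm with a two-finger parallel gripper is mounted at the origin on the work surface; the furniture and walls round the work are solid. World frame = base frame: x ahead of the robot, y to its left, z up, the work surface at z = 0. Lengths are in m, angles in rad, forces in N, time in s.
With the tool pointing down it reaches from about 0.35 to 0.9 m from the base axis. Payload 8.1 kg.
Tool frame: the origin (TCP) lies at the very end of the fingers, on their centre line; the grasp point (between the pads) lies 19 mm behind it; z points along the fingers, y is the line along which they close (so a half turn about z gives the same grasp; the last joint's range is limited). The gripper opens to 92 mm and grips with 3 to 60 N. Pads are 19 mm wide; open, the fingers measure 130 mm over their backs; the gripper's body (75 mm by 190 mm) begins 47 mm behind the grasp point.
Start: joints at [1.134, 0.434, 0.025, 1.573, -0.012, 1.134, -0.075], TCP at [0.205, -0.591, 0.227] pointing down, gripper open.
Joint ranges: [-2.62, 2.62], [-0.44, 2.09], [-1.27, 1.32], [0.08, 2.57], [-1.32, 4.46], [0.12, 2], [-2.74, 2.74]. Speed limits (rad/s): [2.22, 2.22, 3.01, 3.01, 3.14, 3.14, 3.14].

## Interface

Orientations are given as a rotation vector (axis times angle).
In Python, from cell import arm gives the robot as it stands.
- The arm moves only by the tool carry_out, never from a script. Its argument "commands" is a list of rows, each a list of 7 numbers: the opening, from 0 (shut) to 1 (fully open), then the shift along the tool's x, y, z each as a share of 0.025 m, from -1 to 1, then the turn, a rotation vector about the tool's x, y, z each as a share of 0.1 rad, from -1 to 1. A call has 1 to 8 rows; each row shifts and turns the commanded pose from where the row before left it, along the tool's axes as they then stand; what a row does not reach is not made up. A row lasts 1/10 s, in which the tool goes at most 50 mm and 8.59 degrees, less where a joint would pass 70% of its speed; a pose out of reach is approached as far as the arm can. A call with a number of a shift or a turn outside -1 to 1 is refused whole. A call with a gripper value outside its range is refused whole. The fingers move at their own pace and stop on an object; "squeeze" is the grip in N (left out, the last holds). Time passes only in rows, so rows that do not move let the fingers close. It gives the time, the measured TCP pose, the force, the opening and the grip force at its end, in the units of the state.
- arm.observe(): the state, without advancing time (a new reading comes with each control period).
- arm.get_image(name): name is "side" or "top"; returns a dict with "pixels" (420x560x3 uint8, red, green, blue), "range_z" (420x560 float32, m along the optical axis (not along the pixel's ray), 0 where there is no reading), "mtx" (3x3 intrinsics, pixels), "k1" (the pictures are not rectified: a ray, as slopes to the right and down, at radius r is drawn at 1 + k1 r^2 times it, then the intrinsics apply), "R" (3x3) and "t" (3): a world point X has camera coordinates R X + t. Camera axes: x right, y down, z forward; pixel columns grow to the right and rows downward; lengths in m; the calibration is good to about 2 mm. A picture is of the moment at which its call begins.
- arm.sign_off(): hands the job in; it is judged then, once.
The state is a dict: "clock": time; "joints": joint angles; "dq": joint speeds; "joint_efforts": joint torques, N m; "position": TCP position; "ee_rot": TCP orientation; "force": force on the tool from outside, world axes, zero at the start; "ft_torque": the same for the moment, N m; "width": opening from 0.0 (shut) to 1.0 (fully open); "gripper_force": force on a finger pad.
Only numpy, scipy, OpenCV 4.12 (cv2) and the standard library are available. Lean on these libraries where they do the work, as an engineer would, in place of code of your own. Each camera call takes 0.05 s, during which the arm holds its last target. There are 200 camera calls.

## Working session

There is one attempt and no reset: what is moved stays moved. The work goes in short steps, Python scripts to look and compute and a tool call to move; the robot and the scene stay as the last step left them, time stands still between calls to the robot, and variables do not carry over. Pictures are saved under pics/ and viewed, at most 10 in all, crops included, and the job is handed in when it is done.

Besides the shell and the picture viewer there is one more tool, called after ">>>" in YAML: its name, and indented under it one key for each argument. carry_out: Moves the arm, as the interface text tells. Shift numbers are shares of 0.025 m and turn numbers shares of 0.1 rad, none past 1 either way. Its arguments: {"type":"object","properties":{"commands":{"type":"array"},"squeeze":{"type":"number"}},"required":["commands"]}

```bash
mkdir -p pics; ls
cat > h.py <<'E'
import numpy as np, cv2
from scipy.spatial.transform import Rotation as Ro
from cell import arm
def get(n):
    d=arm.get_image(n); return d
def save(d,f): cv2.imwrite('pics/'+f,d['pixels'][:,:,::-1])
def rays(d,uv):
    uv=np.atleast_2d(np.float64(uv)); K=d['mtx']
    p=(uv-[K[0,2],K[1,2]])/[K[0,0],K[1,1]]; s=p.copy()
    for _ in range(20): s=p/(1+d['k1']*(s**2).sum(1,keepdims=True))
    return np.c_[s,np.ones(len(s))]
def pts(d,uv):
    uv=np.atleast_2d(uv).astype(int); z=d['range_z'][uv[:,1],uv[:,0]]
    return (rays(d,uv)*z[:,None]-d['t'])@d['R']
E
python3 - <<'E'
from h import *
for n in('side','top'):
    d=get(n); save(d,n+'0.png'); np.savez(n+'0.npz',**d); print(n,d['mtx'],d['k1'],-d['R'].T@d['t'],d['R'])
print(arm.observe())
E
```

```text
pics
side [[463.92340909   0.         280.16043102]
 [  0.         463.92340909 208.98950432]
 [  0.           0.           1.        ]] -0.06535984703921532 [0.37164208 0.65946694 0.63428464] [[-0.9966608  -0.08159757 -0.00301342]
 [-0.03909572  0.509278   -0.85971358]
 [ 0.0716852  -0.85672502 -0.51076753]]
top [[471.28863406   0.         276.14428325]
 [  0.         471.28863406 201.93579417]
 [  0.           0.           1.        ]] 0.0006610611824816906 [ 0.31580321 -0.1646937   1.42265234] [[ 0.01397864 -0.99988815 -0.0053191 ]
 [-0.99575324 -0.01343633 -0.09107659]
 [ 0.09099493  0.00656964 -0.99582969]]
{'clock': 0.1, 'joints': array([ 1.13442543,  0.43513126,  0.02498343,  1.5739738 , -0.01160069,
        1.1339877 , -0.07508066]), 'dq': array([ 1.45134731e-04, -2.22928347e-03,  3.41740475e-04, -3.43127601e-03,
       -7.90184636e-04,  6.55769432e-04,  2.28992415e-05]), 'joint_efforts': array([ 3.70534908e-03, -6.69131184e+01,  9.88331437e-01, -3.15146828e+01,
       -6.04687748e-02,  3.74237169e-02,  5.72162298e-05]), 'position': array([ 0.20455843, -0.59011453,  0.22604975]), 'ee_rot': array([-3.09667051e+00, -5.21547094e-01,  5.48670382e-04]), 'force': array([-0.26888107,  0.47453026, -0.1654182 ]), 'ft_torque': array([-0.03242598, -0.00479596, -0.00104701]), 'gripper_force': 0.0, 'width': 0.9973499966609743}
```

View pics/side0.png

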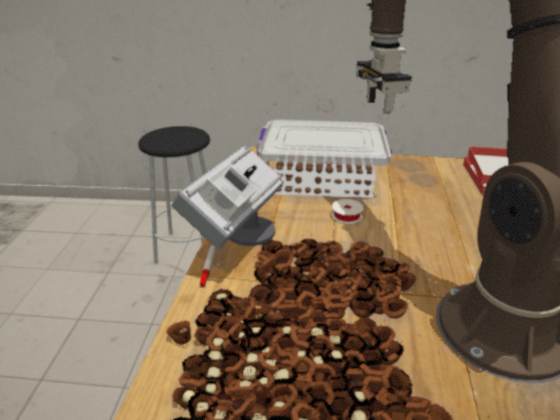

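View pics/top0.png

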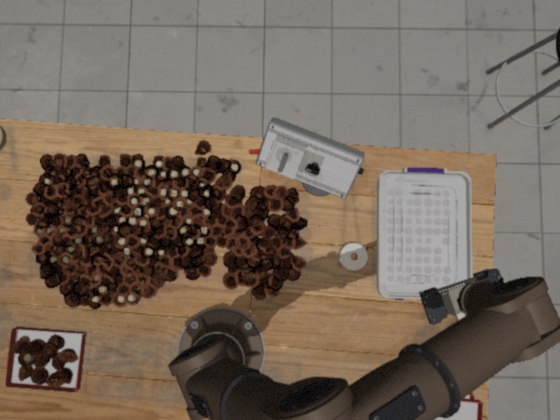

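Run:
```python
from h import *
a=np.load('top0.npz');b=np.load('side0.npz')
A=cv2.resize(a['pixels'][105:205,240:375],None,fx=5.9,fy=5.9,interpolation=2)
B=cv2.resize(b['pixels'][140:250,165:295],None,fx=5.4,fy=5.4,interpolation=2)
cv2.imwrite('pics/a1.png',A[:,:800,::-1]);cv2.imwrite('pics/b1.png',B[:600,:,::-1])
# plane fit
for d,(u0,u1,v0,v1) in((a,(265,355,128,188)),(b,(190,275,155,230))):
    u,v=np.meshgrid(range(u0,u1),range(v0,v1)); uv=np.c_[u.ravel(),v.ravel()]
    P=pts(d,uv); P=P[(P[:,2]>.08)&(P[:,2]<.3)]
    best=None
    rng=np.random.default_rng(0)
    for _ in range(500):
        q=P[rng.choice(len(P),3,False)]; n=np.cross(q[1]-q[0],q[2]-q[0]); n/=np.linalg.norm(n)+1e-12; n*=np.sign(n[2])
        k=abs((P-q[0])@n)<.002
        if abs(n[2]-.819)<.05 and (best is None or k.sum()>best.sum()): best=k
    Q=P[best]; c=Q.mean(0); n=np.linalg.svd(Q-c)[2][2]; n*=np.sign(n[2])
    print(c,n,n@c,best.sum(),len(P),'yaw',np.arctan2(-n[1],-n[0]),'tilt',np.degrees(np.arccos(n[2])))
    h=(P-c)@n; print(np.histogram(h,bins=np.arange(-.05,.09,.01)))
```

```text
[ 0.5400591  -0.27920887  0.16058434] [-0.51920495  0.20955737  0.82856015] -0.2058578501088584 1119 4313 yaw -0.38361631327933626 tilt 34.04888616029163
(array([  37,   71,   80,   98, 1020, 1675,  173,   65,   67,  735,  202,
         10,   80,    0]), array([-5.0000000e-02, -4.0000000e-02, -3.0000000e-02, -2.0000000e-02,
       -1.0000000e-02,  6.9388939e-18,  1.0000000e-02,  2.0000000e-02,
        3.0000000e-02,  4.0000000e-02,  5.0000000e-02,  6.0000000e-02,
        7.0000000e-02,  8.0000000e-02,  9.0000000e-02]))
[ 0.54220024 -0.22978024  0.152848  ] [-0.52338911  0.1981624   0.82873126] -0.20264558677771607 1672 4988 yaw -0.36193525378415314 tilt 34.031372597789854
(array([  53,  123,  136,  143, 1346, 1406,  165,  168,  200,  958,   92,
        100,   88,    0]), array([-5.0000000e-02, -4.0000000e-02, -3.0000000e-02, -2.0000000e-02,
       -1.0000000e-02,  6.9388939e-18,  1.0000000e-02,  2.0000000e-02,
        3.0000000e-02,  4.0000000e-02,  5.0000000e-02,  6.0000000e-02,
        7.0000000e-02,  8.0000000e-02,  9.0000000e-02]))
```

View pics/a1.png

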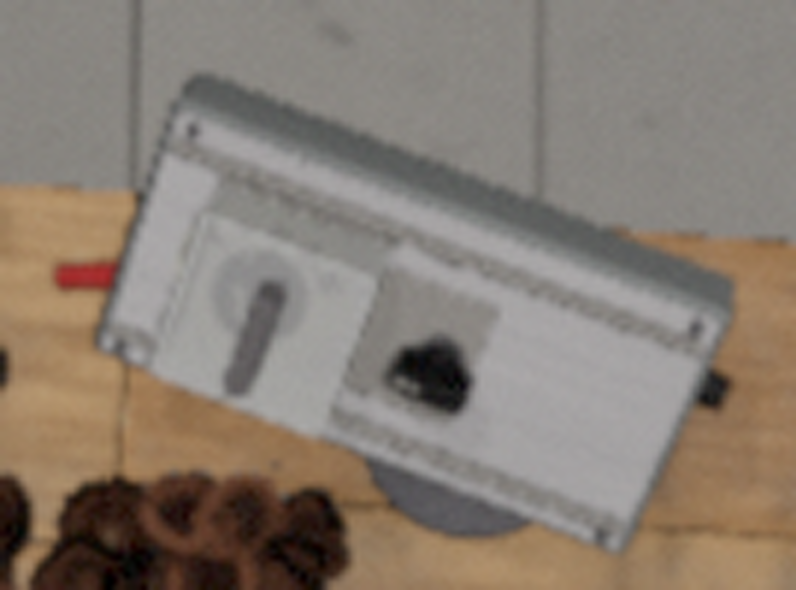

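View pics/b1.png

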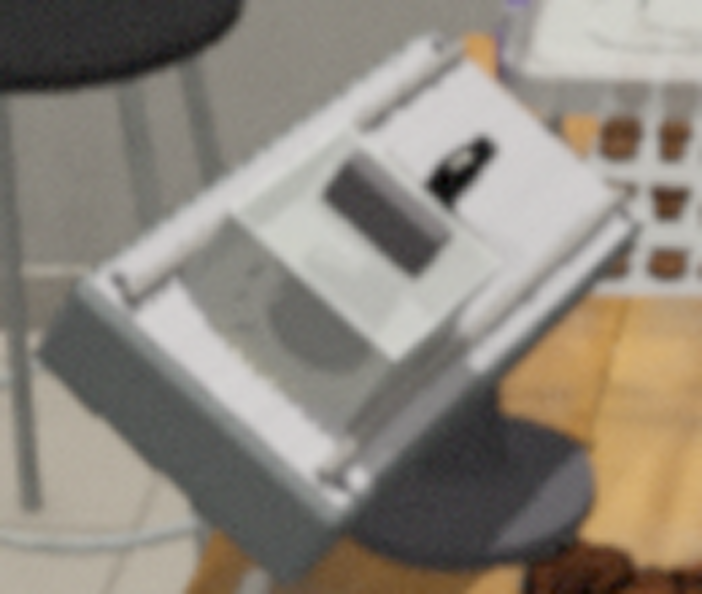

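```bash
cat >> h.py <<'E'
def frame(yaw): # columns up-slope, left, normal
    s,c=np.sin(np.radians(35)),np.cos(np.radians(35))
    return Ro.from_euler('z',yaw).as_matrix()@np.array([[c,0,-s],[0,1,0],[s,0,c]])
def cloud(d,box):
    u0,u1,v0,v1=box
    u,v=np.meshgrid(range(u0,u1),range(v0,v1)); uv=np.c_[u.ravel(),v.ravel()]
    P=pts(d,uv); k=(P[:,2]>.05)&(P[:,2]<.32)&(P[:,0]>.3)&(P[:,1]>-.5)
    return P[k],d['pixels'][uv[k,1],uv[k,0]]
BOX={'top':(240,375,105,205),'side':(165,295,140,250)}
E
python3 - <<'E'
from h import *
yaw=-.37
for it in range(2):
  ys=[]
  for n in('top','side'):
    d=np.load(n+'0.npz'); P,C=cloud(d,BOX[n]); F=frame(yaw); Q=P@F
    h0=np.median(Q[:,2]); hh,e=np.histogram(Q[:,2],bins=np.arange(h0-.05,h0+.09,.002)); 
    pk=e[hh.argmax()]+.001
    if it==1: print(n,'hist',[(round(float(x-pk)*1000),int(c)) for x,c in zip(e,hh)])
    m=abs(Q[:,2]-pk)<.004
    r=cv2.minAreaRect((Q[m][:,:2]*1000).astype(np.float32)); 
    c=np.r_[np.array(r[0])/1000,np.median(Q[m][:,2])]
    print(n,'rect',r,'centre world',F@c,'plane',pk)
    for lo,hi,nm in((.044,.052,'hoodtop'),(.060,.078,'rib')):
        m2=(Q[:,2]-pk>lo)&(Q[:,2]-pk<hi)
        rr=cv2.minAreaRect((Q[m2][:,:2]*1000).astype(np.float32)); print(nm,rr,m2.sum(),np.median(Q[m2][:,2]-pk))
    dk=(C.max(1)<60)&(Q[:,2]>pk+.02)
    print('dark',dk.sum(),Q[dk].mean(0)-[0,0,pk],Q[dk].min(0),Q[dk].max(0))
    a=r[2]; a=(a+45)%90-45; ys.append(np.radians(a))
  print(ys); yaw+=np.mean(ys)*0
  if it==0: yaw=-.37+np.mean(ys)
print(yaw)
E
```

```text
top rect ((578.029541015625, -28.199310302734375), (269.13922119140625, 134.72463989257812), 89.91925811767578) centre world [ 0.54592603 -0.24199075  0.15588866] plane -0.21404568396992318
hoodtop ((576.220703125, 4.9092254638671875), (86.32817077636719, 137.23399353027344), 0.08217868953943253) 773 0.046828555943670885
rib ((577.2093505859375, 31.273853302001953), (11.983373641967773, 50.10078048706055), 89.75643920898438) 90 0.07197583854497541
dark 82 [ 0.58034934 -0.04834175  0.04027606] [ 0.57147842 -0.06370427 -0.19374438] [ 0.5850964  -0.03093994 -0.16168354]
side rect ((573.1350708007812, -100.14566040039062), (132.75119018554688, 419.3973693847656), 0.056474242359399796) centre world [ 0.51529314 -0.30727792  0.15442622] plane -0.21336215738632164
hoodtop ((573.680908203125, 3.5717620849609375), (82.91976165771484, 145.0972900390625), 0.07594282180070877) 912 0.047849324342058186
rib ((573.0261840820312, 32.03842544555664), (50.061302185058594, 15.516643524169922), 0.0005308486870490015) 205 0.07048831675593167
dark 36 [ 0.57139745 -0.03714498  0.04315779] [ 0.5677122  -0.0
[... 2103 characters left out ...]
(83, 0), (85, 0), (87, 0)]
side rect ((573.1524658203125, -100.02017211914062), (132.75123596191406, 419.3978576660156), 0.06640513241291046) centre world [ 0.5152895  -0.30727628  0.15443197] plane -0.21335642629389345
hoodtop ((573.6802368164062, 3.6915359497070312), (82.9197769165039, 145.09671020507812), 0.08586092293262482) 912 0.04784718315900777
rib ((573.0206298828125, 32.1555061340332), (50.06135177612305, 15.517326354980469), 0.010051180608570576) 205 0.07048664495659931
dark 36 [ 0.57140389 -0.03702518  0.04314755] [ 0.56771952 -0.05419932 -0.17894029] [ 0.57730795 -0.02861809 -0.1640145 ]
[np.float64(-0.0012357067457967666), np.float64(0.0011589882008280943)]
-0.37021177510953734
```

```bash
cat >> h.py <<'E'
YAW,U,V,W=-.370,.5755,.0315,-.2137
def target(du,v,h,ang):
    F=frame(YAW); R=np.c_[F[:,0],-F[:,1],-F[:,2]]@Ro.from_euler('z',ang).as_matrix()
    return F@np.array([U+du,v,W+h]),R
def plan(du,v,h,ang=0,o=None):
    o=o or arm.observe(); p=np.array(o['position']); R=Ro.from_rotvec(o['ee_rot']).as_matrix()
    F=frame(YAW); q=F.T@p-[U,0,W]
    P,T=target(du,v,h,ang)
    rv=Ro.from_matrix(R.T@T).as_rotvec()
    np.set_printoptions(precision=3,suppress=True)
    print('clock',o['clock'],'p',p,'panel uvh mm',q*1000,'width',o['width'],'grip',o['gripper_force'],'force(panel)',F.T@o['force'])
    print('goal',P,'turn/0.1 tool',rv/.1,'shift/25 target-tool',T.T@(P-p)/.025,'shift/25 cur-tool',R.T@(P-p)/.025,'q',o['joints'])
E
python3 - <<'E'
from h import *
plan(0,V,.13)
E
```

```text
clock 0.1 p [ 0.205 -0.59   0.226] panel uvh mm [-114.816 -476.208  167.081] width 0.9973499966609743 grip 0.0 force(panel) [-0.441  0.345  0.107]
goal [ 0.496 -0.158  0.262] turn/0.1 tool [-2.16   5.857  6.81 ] shift/25 target-tool [  4.593 -20.308   1.483] shift/25 cur-tool [ 16.657 -12.501  -1.404] q [ 1.134  0.435  0.025  1.574 -0.012  1.134 -0.075]
```

>>> carry_out:
  commands:
    - [0.4,0,0,-1,0,0,0]
    - [0.4,0,0,-1,0,0,0]
    - [0.4,0,0,-1,0,0,0]
    - [0.4,0.5,-0.5,-0.5,0,0,0]
    - [0.4,0.8,-0.6,0,0,0,0]
    - [0.4,0.8,-0.6,0,0,0,0]
    - [0.4,0.8,-0.6,0,0,0,0]
    - [0.4,0.8,-0.6,0,0,0,0]

```text
clock: 0.9
position: [0.2692, -0.4894, 0.3136]
ee_rot: [-3.097, -0.523, 0.0]
force: [-0.1, -0.8, -1.1]
width: 0.407
gripper_force: 0.0
```

>>> carry_out:
  commands:
    - [0.4,0,0,0,-0.216,0.586,0.681]
    - [0.4,0,0,0,-0.216,0.586,0.681]
    - [0.4,0,0,0,-0.216,0.586,0.681]
    - [0.4,0,0,0,-0.216,0.586,0.681]
    - [0.4,0,0,0,-0.216,0.586,0.681]
    - [0.4,0,0,0,-0.216,0.586,0.681]
    - [0.4,0,0,0,-0.216,0.586,0.681]
    - [0.4,0,0,0,-0.216,0.586,0.681]

```text
clock: 1.7
position: [0.2686, -0.4904, 0.3136]
ee_rot: [2.943, -0.334, 0.736]
force: [0.6, 0.8, 0.2]
width: 0.401
gripper_force: 0.0
```

>>> carry_out:
  commands:
    - [0.4,0,0,0,-0.216,0.586,0.681]
    - [0.4,0,0,0,-0.216,0.586,0.681]
    - [0.4,0,0,0,0,0,0]
    - [0.4,0,0,0,0,0,0]

```text
clock: 2.1
position: [0.2686, -0.4907, 0.3139]
ee_rot: [2.847, -0.529, 0.896]
force: [0.8, 0.1, 0.1]
width: 0.399
gripper_force: 0.0
```

Run:
```python
from h import *
plan(0,V,.13)
```

```text
clock 2.1 p [ 0.269 -0.491  0.314] panel uvh mm [ -44.973 -360.374  225.41 ] width 0.398672080115226 grip 0.0 force(panel) [ 0.63   0.41  -0.356]
goal [ 0.496 -0.158  0.262] turn/0.1 tool [-0.008  0.006  0.021] shift/25 target-tool [  1.799 -15.675   3.816] shift/25 cur-tool [  1.833 -15.668   3.827] q [ 1.248  0.078  0.029  2.007 -0.699  0.782 -0.223]
```

>>> carry_out:
  commands:
    - [0.4,0.2,-1,0,0,0,0.02]
    - [0.4,0.2,-1,0,0,0,0]
    - [0.4,0.2,-1,0,0,0,0]
    - [0.4,0.2,-1,0,0,0,0]
    - [0.4,0.2,-1,0,0,0,0]
    - [0.4,0.2,-1,0,0,0,0]
    - [0.4,0.2,-1,0,0,0,0]
    - [0.4,0.2,-1,0,0,0,0]

```text
clock: 2.9
position: [0.3729, -0.3159, 0.3379]
ee_rot: [2.845, -0.53, 0.898]
force: [0.3, 0.2, -0.9]
width: 0.399
gripper_force: 0.0
```

>>> carry_out:
  commands:
    - [0.4,0.2,-1,0,0,0,0]
    - [0.4,0,-1,0,0,0,0]
    - [0.4,0,-1,0,0,0,0]
    - [0.4,0,-1,0,0,0,0]
    - [0.4,0,-1,0.5,0,0,0]
    - [0.4,0,-1,0.5,0,0,0]
    - [0.4,0,-1,1,0,0,0]
    - [0.4,0,-0.7,1,0,0,0]

```text
clock: 3.7
position: [0.4837, -0.1546, 0.2821]
ee_rot: [2.844, -0.526, 0.897]
force: [-0.5, -1.0, -2.2]
width: 0.397
gripper_force: 0.0
```

>>> carry_out:
  commands:
    - [0.4,0,0,0.8,0,0,0]
    - [0.4,0,0,0,0,0,0]
    - [0.4,0,0,0,0,0,0]

```text
clock: 4.0
position: [0.487, -0.1615, 0.2688]
ee_rot: [2.844, -0.536, 0.882]
force: [0.3, -0.2, -0.1]
width: 0.398
gripper_force: 0.0
```

Run:
```python
from h import *
plan(0,V,.052)
```

```text
clock 4.0 p [ 0.487 -0.162  0.269] panel uvh mm [ -1.591  25.498 139.932] width 0.3981406448047168 grip 0.0 force(panel) [ 0.274 -0.073 -0.288]
goal [ 0.537 -0.175  0.198] turn/0.1 tool [ 0.074  0.082 -0.005] shift/25 target-tool [ 0.064 -0.24   3.517] shift/25 cur-tool [ 0.093 -0.266  3.515] q [ 1.391 -0.028 -1.189  2.223  0.241  0.344 -1.952]
```

>>> carry_out:
  commands:
    - [0.4,0,-0.2,0.4,0.07,0.08,0]
    - [0.4,0,0,0.4,0,0,0]
    - [0.4,0,0,0.4,0,0,0]
    - [0.4,0,0,0,0,0,0]
    - [0.4,0,0,0,0,0,0]

```text
clock: 4.5
position: [0.5046, -0.1629, 0.2444]
ee_rot: [2.844, -0.532, 0.897]
force: [0.0, -0.9, -0.1]
width: 0.399
gripper_force: 0.0
```

Run:
```python
from h import *
plan(0,V,.052)
```

```text
clock 4.5 p [ 0.505 -0.163  0.244] panel uvh mm [ -1.666  30.642 110.272] width 0.39917953450109755 grip 0.0 force(panel) [ 0.247 -0.785 -0.257]
goal [ 0.537 -0.175  0.198] turn/0.1 tool [ 0.016 -0.004  0.006] shift/25 target-tool [ 0.067 -0.034  2.331] shift/25 cur-tool [ 0.066 -0.038  2.331] q [ 1.234  0.096 -1.142  2.242  0.746  0.344 -2.464]
```

>>> carry_out:
  commands:
    - [0.4,0.07,-0.03,0.5,0,0,0]
    - [0.4,0,0,0.5,0,0,0]
    - [0.4,0,0,0.5,0,0,0]
    - [0.4,0,0,0.4,0,0,0]
    - [0.4,0,0,0.4,0,0,0]
    - [0.4,0,0,0,0,0,0]
    - [0.4,0,0,0,0,0,0]

```text
clock: 5.2
position: [0.5308, -0.1723, 0.2061]
ee_rot: [2.845, -0.531, 0.895]
force: [0.2, -0.1, -0.1]
width: 0.401
gripper_force: 0.0
```

Run:
```python
from h import *
plan(0,V,.052)
```

```text
clock 5.2 p [ 0.531 -0.172  0.206] panel uvh mm [-0.878 31.35  62.909] width 0.4013324225096056 grip 0.0 force(panel) [ 0.093 -0.032 -0.213]
goal [ 0.537 -0.175  0.198] turn/0.1 tool [0.013 0.012 0.016] shift/25 target-tool [ 0.035 -0.006  0.436] shift/25 cur-tool [ 0.036 -0.007  0.436] q [ 0.613  0.142 -0.528  2.273  0.99   0.264 -2.735]
```

>>> carry_out:
  commands:
    - [0.4,0,0,-0.5,0,0,-0.3]
    - [0.4,0,0,-1,0,0,-0.7]
    - [0.4,0,0,-1,0,0,-0.7]
    - [0.4,0,0,-1,0,0,-0.7]
    - [0.4,0,0,0,0,0,-0.8]
    - [0.4,0,0,0,0,0,-0.8]
    - [0.4,0,0,0,0,0,-0.8]
    - [0.4,0,0,0,0,0,-0.8]

```text
clock: 6.0
position: [0.4919, -0.161, 0.2638]
ee_rot: [2.763, 0.195, 0.783]
force: [-0.1, 0.1, 0.5]
width: 0.401
gripper_force: 0.0
```

Run:
```python
from h import *
plan(0,V,.12,3.1416)
```

```text
clock 6.0 p [ 0.492 -0.161  0.264] panel uvh mm [ -0.86   27.782 133.376] width 0.40130615791267055 grip 0.0 force(panel) [0.183 0.049 0.511]
goal [ 0.501 -0.161  0.253] turn/0.1 tool [ -0.053   0.084 -26.285] shift/25 target-tool [-0.034  0.149  0.535] shift/25 cur-tool [ 0.106 -0.115  0.534] q [ 0.819 -0.026 -0.681  2.251  0.383  0.34  -1.621]
```

>>> carry_out:
  commands:
    - [0.4,0,0,0,0,0,-0.83]
    - [0.4,0,0,0,0,0,-0.83]
    - [0.4,0,0,0,0,0,-0.83]
    - [0.4,0,0,0,0,0,-0.83]
    - [0.4,0,0,0,0,0,-0.83]
    - [0.4,0,0,0,0,0,-0.83]
    - [0.4,0,0,0,0,0,-0.83]
    - [0.4,0,0,0,0,0,-0.83]

```text
clock: 6.8
position: [0.4919, -0.1609, 0.2637]
ee_rot: [2.439, 1.038, 0.589]
force: [-0.1, 0.5, -0.3]
width: 0.398
gripper_force: 0.0
```

>>> carry_out:
  commands:
    - [0.4,0,0,0,0,0,-0.83]
    - [0.4,0,0,0,0,0,-0.83]
    - [0.4,0,0,0,0,0,-0.83]
    - [0.4,0,0,0,0,0,-0.83]
    - [0.4,0,0,0,0,0,-0.83]
    - [0.4,0,0,0,0,0,-0.83]
    - [0.4,0,0,0,0,0,-0.83]
    - [0.4,0,0,0,0,0,-0.83]

```text
clock: 7.6
position: [0.4919, -0.1609, 0.2637]
ee_rot: [1.909, 1.724, 0.355]
force: [-0.3, -0.2, -0.3]
width: 0.399
gripper_force: 0.0
```

>>> carry_out:
  commands:
    - [0.4,0,0,0,0,0,-0.83]
    - [0.4,0,0,0,0,0,-0.83]
    - [0.4,0,0,0,0,0,-0.83]
    - [0.4,0,0,0,0,0,-0.83]
    - [0.4,0,0,0,0,0,-0.83]
    - [0.4,0,0,0,0,0,-0.83]
    - [0.4,0,0,0,0,0,-0.83]
    - [0.4,0,0,0,0,0,-0.83]

```text
clock: 8.4
position: [0.4919, -0.1609, 0.2637]
ee_rot: [1.225, 2.22, 0.097]
force: [-0.3, -0.9, -0.2]
width: 0.401
gripper_force: 0.0
```

>>> carry_out:
  commands:
    - [0.4,0,0,0,0,0,-0.83]
    - [0.4,0,0,0,0,0,-0.83]
    - [0.4,0,0,0,0,0,-0.83]
    - [0.4,0,0,0,0,0,-0.83]
    - [0.4,0,0,0,0,0,-0.83]
    - [0.4,0,0,0,0,0,-0.83]
    - [0.4,0,0,0,0,0,-0.83]
    - [0.4,0,0,0,0,0,-0.4]

```text
clock: 9.2
position: [0.4919, -0.1609, 0.2637]
ee_rot: [0.489, 2.492, -0.149]
force: [-0.7, 0.3, 0.1]
width: 0.401
gripper_force: 0.0
```

Run:
```python
from h import *
plan(0,V,.12,3.1416)
```

```text
clock 9.2 p [ 0.492 -0.161  0.264] panel uvh mm [ -0.889  27.842 133.321] width 0.4011332123815365 grip 0.0 force(panel) [-0.575  0.063  0.574]
goal [ 0.501 -0.161  0.253] turn/0.1 tool [-0.067 -0.023 -0.155] shift/25 target-tool [-0.036  0.146  0.533] shift/25 cur-tool [-0.034  0.15   0.532] q [ 0.667 -0.033 -0.537  2.259  0.393  0.343  0.975]
```

>>> carry_out:
  commands:
    - [0.4,-0.03,0.15,0.5,-0.07,-0.02,-0.15]
    - [0.4,0,0,0.5,0,0,0]
    - [0.4,0,0,0.5,0,0,0]
    - [0.4,0,0,0.5,0,0,0]
    - [0.4,0,0,0.4,0,0,0]
    - [0.4,0,0,0.2,0,0,0]
    - [0.4,0,0,0,0,0,0]

```text
clock: 9.9
position: [0.5287, -0.1714, 0.2104]
ee_rot: [0.472, 2.494, -0.144]
force: [-0.6, -0.2, 0.4]
width: 0.4
gripper_force: 0.0
```

Run:
```python
from h import *
plan(0,V,.052,3.1416)
```

```text
clock 9.9 p [ 0.529 -0.171  0.21 ] panel uvh mm [-0.266 31.367 67.743] width 0.4004964020968818 grip 0.0 force(panel) [-0.188 -0.395  0.664]
goal [ 0.537 -0.175  0.198] turn/0.1 tool [ 0.009 -0.01  -0.044] shift/25 target-tool [-0.011  0.005  0.63 ] shift/25 cur-tool [-0.011  0.005  0.63 ] q [ 0.566  0.124 -0.473  2.276  0.914  0.255  0.474]
```

>>> carry_out:
  commands:
    - [0.4,0,0,0.3,0,0,0]
    - [0.4,0,0,0.3,0,0,0]
    - [0.4,0,0,0,0,0,0]
    - [0,0,0,0,0,0,0]
    - [0,0,0,0,0,0,0]
    - [0,0,0,0,0,0,0]
    - [0,0,0,0,0,0,0]
  squeeze: 25

```text
clock: 10.6
position: [0.537, -0.1742, 0.1985]
ee_rot: [0.471, 2.493, -0.145]
force: [-4.1, -1.0, 4.0]
width: 0.129
gripper_force: 25.0
```

Run:
```python
from h import *
plan(0,V,.052,3.1416)
```

```text
clock 10.6 p [ 0.537 -0.174  0.199] panel uvh mm [ 0.083 31.776 53.003] width 0.12877294176220563 grip 25.001007914543152 force(panel) [-0.541 -2.379  5.217]
goal [ 0.537 -0.175  0.198] turn/0.1 tool [ 0.007 -0.    -0.033] shift/25 target-tool [ 0.003 -0.011  0.04 ] shift/25 cur-tool [ 0.003 -0.011  0.04 ] q [ 0.513  0.154 -0.421  2.278  1.044  0.24   0.346]
```

>>> carry_out:
  commands:
    - [0,0,-0.3,0,0,0,0]
    - [0,0,-0.5,0,0,0,0]
    - [0,0,-0.5,0,0,0,0]
    - [0,0,-0.5,0,0,0,0]
    - [0,0,-0.5,0,0,0,0]
    - [0,0,-0.5,0,0,0,0]
    - [0,0,-0.5,0,0,0,0]
    - [0,0,-0.4,0,0,0,0]

```text
clock: 11.4
position: [0.5044, -0.2594, 0.1986]
ee_rot: [0.467, 2.492, -0.143]
force: [3.1, 2.7, -0.6]
width: 0.126
gripper_force: 25.0
```

>>> carry_out:
  commands:
    - [0,0,-0.3,0,0,0,0]
    - [0,0,0,0,0,0,0]
    - [0,0,0,0,0,0,0]

```text
clock: 11.7
position: [0.5037, -0.2615, 0.1985]
ee_rot: [0.459, 2.492, -0.136]
force: [3.3, 16.8, 1.8]
width: 0.128
gripper_force: 25.0
```

Run:
```python
from h import *
plan(0,V-.1,.052,3.1416)
```

```text
clock 11.7 p [ 0.504 -0.262  0.199] panel uvh mm [  0.557 -61.67   52.71 ] width 0.128466437379884 grip 25.00958025455475 force(panel) [-1.393 16.857  3.157]
goal [ 0.501 -0.268  0.198] turn/0.1 tool [0.098 0.024 0.028] shift/25 target-tool [ 0.022 -0.273  0.028] shift/25 cur-tool [ 0.023 -0.273  0.026] q [ 0.989  0.192 -0.649  2.256  0.706  0.15   0.922]
```

Run:
```python
from h import *
ims=[]
for n in('top','side'):
    d=get(n); np.savez(n+'1.npz',**d); u0,u1,v0,v1=BOX[n]
    ims.append(cv2.resize(d['pixels'][v0:v1,u0:u1],(540,440) if n=='top' else (520,440),interpolation=2)[:,:, ::-1])
im=np.hstack(ims); im=cv2.resize(im,(800,332)); cv2.imwrite('pics/c1.png',im)
plan(0,V-.1,.052,3.1416)
```

```text
clock 11.8 p [ 0.504 -0.262  0.199] panel uvh mm [  0.557 -61.676  52.729] width 0.1271424157578753 grip 25.00882387161255 force(panel) [-0.276 17.483  3.755]
goal [ 0.501 -0.268  0.198] turn/0.1 tool [0.096 0.023 0.031] shift/25 target-tool [ 0.022 -0.273  0.029] shift/25 cur-tool [ 0.023 -0.273  0.026] q [ 0.988  0.192 -0.649  2.256  0.706  0.151  0.922]
```

View pics/c1.png

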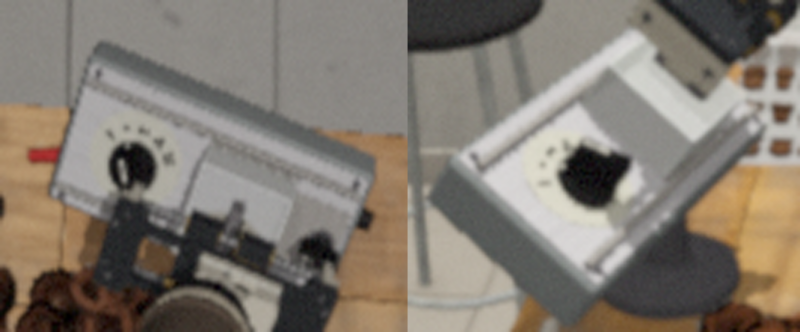

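```bash
cat >> h.py <<'E'
def rectify(d,h,c=(0,V),half=.035,s=4000):
    # picture of the plane h out from the panel, up = up-slope, right = operator's right
    F=frame(YAW); n=int(2*half*s); g=(np.arange(n)-n/2)/s
    a,b=np.meshgrid(-g+c[0],-g+c[1],indexing='ij')
    X=np.stack([a+U,b,np.full_like(a,W+h)],-1)@F.T@d['R'].T+d['t']
    sl=X[...,:2]/X[...,2:]; r2=(sl**2).sum(-1,keepdims=True); p=sl*(1+d['k1']*r2)
    K=d['mtx']; m=(p*[K[0,0],K[1,1]]+[K[0,2],K[1,2]]).astype(np.float32)
    return cv2.remap(d['pixels'],m[...,0],m[...,1],cv2.INTER_CUBIC)
E
python3 - <<'E'
from h import *
for k in '01':
  for n in('top','side'):
    d=np.load(n+k+'.npz'); P,C=cloud(d,BOX[n]); Q=P@frame(YAW)-[U,0,W]
    m=(abs(Q[:,2]-.047)<.004)&(abs(Q[:,0])<.025)
    print(k,n,'hood v edges',np.percentile(Q[m][:,1],[1,5,50,95,99])*1000,m.sum(), np.histogram(Q[m][:,1]*1000,bins=np.arange(-160,90,10))[0])
a=np.load('top1.npz');b=np.load('side1.npz')
im=np.hstack([rectify(a,0),rectify(a,.037),rectify(b,0)])
im=cv2.resize(im,(798,266)); cv2.imwrite('pics/d1.png',im[:,:,::-1])
E
```

```text
0 top hood v edges [-60.94887366 -46.36532885  22.2229434   69.80772145  72.92563948] 476 [ 0  0  0  0  0  0  0  0  0  7 12 14 15  0  3 60 60 56 35 10 59 61 62 22]
0 side hood v edges [-61.18802911 -49.82365833  49.7616718   73.78203849  75.70621223] 480 [ 0  0  0  0  0  0  0  0  0  9 14 16 23  2  5 38  1  0  1 56 78 80 84 73]
1 top hood v edges [-154.26464354 -142.32957639  -73.27706364  -20.68046     -19.06912065] 224 [ 4 11 14 11  0  7 26 27 18  7  8 23 26 34  8  0  0  0  0  0  0  0  0  0]
1 side hood v edges [-58.85659948 -56.43316116 -35.30509426 -18.17544457 -16.45319779] 307 [ 0  0  0  0  0  0  1  0  0  2 54 65 65 72 48  0  0  0  0  0  0  0  0  0]
```

View pics/d1.png

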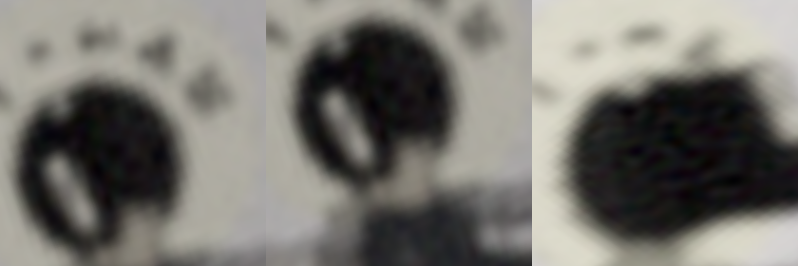

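>>> carry_out:
  commands:
    - [0.35,0,0.1,0,0,0,0]
    - [0.35,0,0.1,0,0,0,0]
    - [0.35,0,0,0,0,0,0]
    - [0.35,0,0,-0.5,0,0,0]
    - [0.35,0,0,-1,0,0,0]
    - [0.35,0,0,-1,0,0,0]
    - [0.35,0,0,-1,0,0,0]
    - [0.35,0,0,0,0,0,0]

```text
clock: 12.6
position: [0.4665, -0.2557, 0.2504]
ee_rot: [0.484, 2.488, -0.152]
force: [-0.4, -0.6, 0.4]
width: 0.352
gripper_force: 0.0
```

Run:
```python
from h import *
a=get('top');b=get('side'); np.savez('top2.npz',**a);np.savez('side2.npz',**b)
for n,d in(('top',a),('side',b)):
    im=rectify(d,.007); g=(im.max(2)<70).astype(np.uint8); g=cv2.morphologyEx(g,cv2.MORPH_OPEN,np.ones((9,9),np.uint8))
    cs=cv2.findContours(g,0,1)[0]; c=max(cs,key=cv2.contourArea); (x,y),r=cv2.minEnclosingCircle(c)
    print(n,cv2.boundingRect(c),(x,y,r)); cv2.circle(im,(int(x),int(y)),92,(255,0,0),1)
    P,C=cloud(d,BOX[n]); Q=P@frame(YAW)-[U,0,W]
    m=(abs(Q[:,2]-.037)<.004)&(np.hypot(Q[:,0],Q[:,1]-.039)<.024)
    if m.sum()>5:
        r=cv2.minAreaRect((Q[m][:,:2]*1000).astype(np.float32)); print('bar top',r,m.sum(),Q[m].mean(0))
    m=(abs(Q[:,2]-.047)<.004)&(abs(Q[:,0])<.025); print('hood',np.percentile(Q[m][:,1],[1,5,95,99])*1000)
    m=(Q[:,2]>.06)&(Q[:,2]<.078)&(abs(Q[:,1]+.06)<.03);print('rib',cv2.minAreaRect((Q[m][:,:2]*1000).astype(np.float32)),m.sum())
    cv2.imwrite(f'r_{n}.png',im[:,:,::-1])
im=np.hstack([cv2.imread('r_top.png'),cv2.cvtColor(rectify(a,.037),4),cv2.imread('r_side.png'),cv2.cvtColor(rectify(b,.037),4)])
cv2.imwrite('pics/e1.png',cv2.resize(im,(800,200)))
plan(0,.0385,.08,3.1416)
```

```text
top (23, 79, 165, 201) (114.97405242919922, 179.74746704101562, 102.35909271240234)
bar top ((-4.53265380859375, 40.113426208496094), (37.5892219543457, 12.330732345581055), 29.638347625732422) 60 [-0.00415553  0.03985105  0.03601826]
hood [-153.33206031 -139.94435461  -22.19777286  -19.25818493]
rib ((1.3828887939453125, -60.453399658203125), (11.91616439819336, 52.99867630004883), 89.82857513427734) 87
side (16, 86, 264, 170) (147.5, 185.5, 132.9380645751953)
bar top ((-7.54829216003418, 41.89229965209961), (36.420066833496094, 13.474954605102539), 33.142372131347656) 89 [-0.00701269  0.04308889  0.03716407]
hood [-151.61000162 -140.17564478  -18.19275239  -15.79007903]
rib ((-2.2408599853515625, -59.50370788574219), (15.771405220031738, 50.85884094238281), 89.88174438476562) 177
clock 12.7 p [ 0.467 -0.254  0.249] panel uvh mm [ -0.142 -68.206 115.204] width 0.3510507473173831 grip 0.0 force(panel) [ 0.272 -0.165  1.026]
goal [ 0.525 -0.162  0.221] turn/0.1 tool [-0.05   0.018 -0.1  ] shift/25 target-tool [-0.006  4.268  1.408] shift/25 cur-tool [0.039 4.275 1.387] q [ 1.532  0.092 -1.13   2.229  0.206  0.266  1.437]
```

View pics/e1.png

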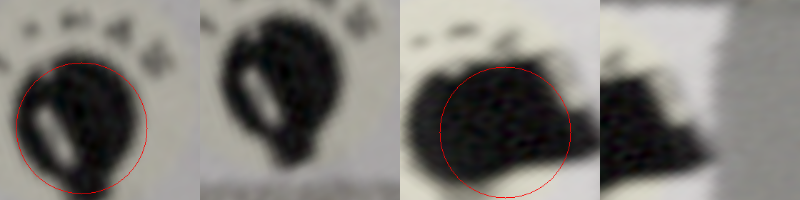

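>>> carry_out:
  commands:
    - [0.39,0.05,0.85,0,0,0,-0.85]
    - [0.39,0.05,0.85,0,0,0,-0.85]
    - [0.39,0.3,0.8,0,0,0,-0.85]
    - [0.39,0.3,0.8,0,0,0,-0.85]
    - [0.39,0.3,0.8,0,0,0,-0.85]
    - [0.39,0,0,0,0,0,-0.75]
    - [0.39,0,0,0,0,0,0]

```text
clock: 13.4
position: [0.4723, -0.1502, 0.2254]
ee_rot: [-0.164, 2.56, -0.339]
force: [0.1, 0.0, 0.9]
width: 0.392
gripper_force: 0.0
```

Run:
```python
from h import *
plan(-.006,.0395,.06,3.1416-.5)
```

```text
clock 13.4 p [ 0.472 -0.15   0.225] panel uvh mm [-41.017  30.803 114.604] width 0.3915419101899255 grip 0.0 force(panel) [0.585 0.082 0.688]
goal [ 0.531 -0.164  0.201] turn/0.1 tool [ 0.004  0.012 -0.022] shift/25 target-tool [-1.396 -0.366  2.184] shift/25 cur-tool [-1.394 -0.364  2.186] q [ 1.182  0.03  -1.066  2.336  0.718  0.253  1.173]
```

>>> carry_out:
  commands:
    - [0.39,-0.7,-0.2,0,0,0,0]
    - [0.39,-0.7,-0.16,0,0,0,0]
    - [0.39,0,0,0.6,0,0,0]
    - [0.39,0,0,0.6,0,0,0]
    - [0.39,0,0,0.6,0,0,0]
    - [0.39,0,0,0.38,0,0,0]
    - [0.39,0,0,0,0,0,0]

```text
clock: 14.1
position: [0.5313, -0.1654, 0.1999]
ee_rot: [-0.156, 2.562, -0.338]
force: [-0.0, 0.1, 0.3]
width: 0.39
gripper_force: 0.0
```

Run:
```python
from h import *
plan(-.006,.0395,.014,3.1416-.5)
```

```text
clock 14.1 p [ 0.531 -0.165  0.2  ] panel uvh mm [-6.069 37.925 58.977] width 0.389969575443671 grip 0.0 force(panel) [0.119 0.058 0.242]
goal [ 0.556 -0.173  0.163] turn/0.1 tool [ 0.    -0.01  -0.085] shift/25 target-tool [-0.033  0.054  1.799] shift/25 cur-tool [-0.034  0.054  1.799] q [ 0.911  0.213 -0.893  2.265  1.198  0.356  0.7  ]
```

>>> carry_out:
  commands:
    - [0.39,-0.03,0.05,0.4,0,0,-0.08]
    - [0.39,0,0,0.4,0,0,0]
    - [0.39,0,0,0.4,0,0,0]
    - [0.39,0,0,0.4,0,0,0]
    - [0.39,0,0,0.2,0,0,0]
    - [0.39,0,0,0,0,0,0]
    - [0.39,0,0,0,0,0,0]

```text
clock: 14.8
position: [0.5554, -0.174, 0.1649]
ee_rot: [-0.167, 2.561, -0.344]
force: [0.7, -0.1, -0.0]
width: 0.389
gripper_force: 0.0
```

>>> carry_out:
  commands:
    - [0,0,0,0,0,0,0]
    - [0,0,0,0,0,0,0]
    - [0,0,0,0,0,0,0]
    - [0,0,0,0,0,0,0]
  squeeze: 12

```text
clock: 15.2
position: [0.5553, -0.1731, 0.1647]
ee_rot: [-0.168, 2.56, -0.343]
force: [-1.1, 5.8, 0.1]
width: 0.143
gripper_force: 12.0
```

Run:
```python
from h import *
plan(-.006,.0395,.014,3.1416-.5)
```

```text
clock 15.2 p [ 0.555 -0.173  0.165] panel uvh mm [-5.633 39.45  15.749] width 0.14297840123240427 grip 11.996186524629593 force(panel) [-2.538  4.948  1.869]
goal [ 0.556 -0.173  0.163] turn/0.1 tool [-0.009  0.007  0.015] shift/25 target-tool [0.012 0.009 0.07 ] shift/25 cur-tool [0.012 0.009 0.07 ] q [ 0.815  0.322 -0.822  2.262  1.49   0.394  0.436]
```

>>> carry_out:
  commands:
    - [0,0,0.07,0,0,0,0.4]
    - [0,0,0,0,0,0,0.7]
    - [0,0,0,0,0,0,0.7]
    - [0,0,0,0,0,0,0.7]
    - [0,0,0,0,0,0,0.7]
    - [0,0,0,0,0,0,0.7]
    - [0,0,0,0,0,0,0.6]
    - [0,0,0,0,0,0,0.5]
  squeeze: 20

```text
clock: 16.0
position: [0.5552, -0.1737, 0.1647]
ee_rot: [0.471, 2.491, -0.152]
force: [-3.0, -1.0, 5.5]
width: 0.139
gripper_force: 20.0
```

Run:
```python
from h import *
plan(-.006,.0395,.014,3.1416+.5); print(frame(YAW).T@arm.observe()['ft_torque'])
```

```text
clock 16.0 p [ 0.555 -0.174  0.165] panel uvh mm [-5.522 38.842 15.718] width 0.13949382740220848 grip 20.007618069648743 force(panel) [ 1.093 -2.025  5.895]
goal [ 0.556 -0.173  0.163] turn/0.1 tool [-0.037  0.034  4.976] shift/25 target-tool [0.029 0.014 0.069] shift/25 cur-tool [0.019 0.027 0.069] q [ 0.819  0.324 -0.83   2.262  1.495  0.403 -0.074]
[-0.409  0.435 -0.03 ]
```

Turning smoothly with low forces; the other half.

>>> carry_out:
  commands:
    - [0,0,0,0,0,0,0.7]
    - [0,0,0,0,0,0,0.7]
    - [0,0,0,0,0,0,0.7]
    - [0,0,0,0,0,0,0.7]
    - [0,0,0,0,0,0,0.7]
    - [0,0,0,0,0,0,0.7]
    - [0,0,0,0,0,0,0.7]
    - [0,0,0,0,0,0,0.1]

```text
clock: 16.8
position: [0.5548, -0.1744, 0.1646]
ee_rot: [1.071, 2.291, 0.046]
force: [-5.4, -2.4, 7.2]
width: 0.141
gripper_force: 20.0
```

>>> carry_out:
  commands:
    - [0,0,0,0,0,0,0]
    - [0,0,0,0,0,0,0]

```text
clock: 17.0
position: [0.5548, -0.1744, 0.1646]
ee_rot: [1.068, 2.292, 0.045]
force: [-6.0, -2.2, 8.0]
width: 0.14
gripper_force: 20.0
```

Run:
```python
from h import *
plan(-.006,.0395,.014,3.1416+.5); print(frame(YAW).T@arm.observe()['ft_torque'])
```

```text
clock 17.0 p [ 0.555 -0.174  0.165] panel uvh mm [-5.704 38.035 15.704] width 0.14021337151783897 grip 20.00038594007492 force(panel) [ 0.661 -4.228  9.308]
goal [ 0.556 -0.173  0.163] turn/0.1 tool [-0.041  0.047 -0.005] shift/25 target-tool [0.038 0.046 0.068] shift/25 cur-tool [0.039 0.046 0.068] q [ 0.826  0.327 -0.839  2.262  1.496  0.407 -0.571]
[-0.795  0.632 -0.084]
```

>>> carry_out:
  commands:
    - [0.39,0,0,0,0,0,0]
    - [0.39,0,0,0,0,0,0]
    - [0.39,0,0,0,0,0,0]
    - [0.39,0,0,-0.5,0,0,0]
    - [0.39,0,0,-1,0,0,0]
    - [0.39,0,0,-1,0,0,0]
    - [0.39,0,0,-1,0,0,0]
    - [0.39,0,0,-0.8,0,0,-0.4]

```text
clock: 17.8
position: [0.4999, -0.1504, 0.2492]
ee_rot: [1.028, 2.311, 0.036]
force: [-1.6, -0.3, 1.0]
width: 0.388
gripper_force: 0.0
```

>>> carry_out:
  commands:
    - [0.39,0,-0.2,0,0,0,-0.8]
    - [0.39,0,-0.6,0,0,0,-0.8]
    - [0.39,0,-0.7,0,0,0,-0.8]
    - [0.39,0,-0.7,0,0,0,-0.8]
    - [0.39,0,-0.7,0,0,0,-0.8]
    - [0.39,0,-0.8,0,0,0,-0.6]
    - [0.39,0,-0.6,0,0,0,0]
    - [0.39,0,0,0,0,0,0]

```text
clock: 18.6
position: [0.446, -0.2412, 0.236]
ee_rot: [0.498, 2.487, -0.142]
force: [-0.8, -0.3, -0.3]
width: 0.394
gripper_force: 0.0
```

Run:
```python
from h import *
a=get('top');b=get('side')
for n,d in(('top',a),('side',b)):
    P,C=cloud(d,BOX[n]); Q=P@frame(YAW)-[U,0,W]
    m=(abs(Q[:,2]-.037)<.004)&(np.hypot(Q[:,0]+.005,Q[:,1]-.04)<.024)
    if m.sum()>5: print('bar top',cv2.minAreaRect((Q[m][:,:2]*1000).astype(np.float32)),m.sum())
    m=(Q[:,2]>.06)&(Q[:,2]<.078)&(abs(Q[:,1]+.06)<.03);print('rib',cv2.minAreaRect((Q[m][:,:2]*1000).astype(np.float32)),m.sum())
cv2.imwrite('pics/f1.png',cv2.cvtColor(np.hstack([rectify(a,0),rectify(a,.037)]),4))
plan(0,-.0607,.053,3.1416)
```

```text
bar top ((-4.3628339767456055, 39.782684326171875), (12.40636157989502, 39.02569580078125), 60.00143814086914) 55
rib ((0.9369564056396484, -60.46297836303711), (11.955695152282715, 50.41590118408203), 89.87736511230469) 86
bar top ((-7.746000289916992, 41.12876510620117), (14.043743133544922, 39.69683074951172), 61.153202056884766) 95
rib ((-2.2124671936035156, -58.96089172363281), (15.042379379272461, 50.2907829284668), 89.64505004882812) 177
clock 18.7 p [ 0.447 -0.239  0.236] panel uvh mm [-27.717 -61.556 118.495] width 0.39288185095229755 grip 0.0 force(panel) [ 0.03  -0.313 -0.116]
goal [ 0.504 -0.26   0.198] turn/0.1 tool [-0.027  0.003 -0.222] shift/25 target-tool [-1.109  0.034  2.62 ] shift/25 cur-tool [-1.107  0.066  2.62 ] q [ 1.64   0.063 -1.218  2.29   0.095  0.221  1.533]
```

View pics/f1.png

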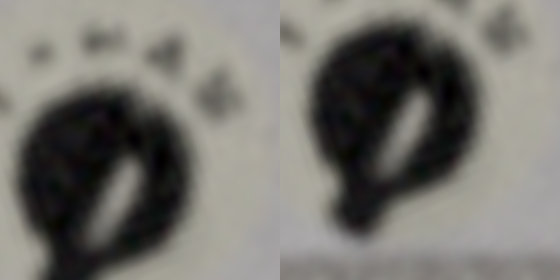

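>>> carry_out:
  commands:
    - [0.39,-0.6,0.03,0,0,0,-0.22]
    - [0.39,-0.51,0,0,0,0,0]
    - [0.39,0,0,0.6,0,0,0]
    - [0.39,0,0,0.5,0,0,0]
    - [0.39,0,0,0.5,0,0,0]
    - [0.39,0,0,0.3,0,0,0]
    - [0.39,0,0,0,0,0,0]

```text
clock: 19.4
position: [0.4947, -0.2552, 0.2127]
ee_rot: [0.463, 2.495, -0.149]
force: [-0.8, -0.2, 0.1]
width: 0.386
gripper_force: 0.0
```

Run:
```python
from h import *
plan(0,-.0607,.053,3.1416)
```

```text
clock 19.4 p [ 0.495 -0.255  0.213] panel uvh mm [ -0.098 -59.077  70.402] width 0.3857312431045565 grip 0.0 force(panel) [-0.484 -0.439  0.416]
goal [ 0.504 -0.26   0.198] turn/0.1 tool [-0.001 -0.004  0.035] shift/25 target-tool [-0.004 -0.065  0.696] shift/25 cur-tool [-0.004 -0.065  0.696] q [ 1.102  0.164 -0.775  2.251  0.631  0.195  0.989]
```

>>> carry_out:
  commands:
    - [0.39,0,-0.06,0.35,0,0,0.03]
    - [0.39,0,0,0.33,0,0,0]
    - [0.39,0,0,0,0,0,0]
    - [0,0,0,0,0,0,0]
    - [0,0,0,0,0,0,0]
    - [0,0,0,0,0,0,0]
    - [0,0,0,0,0,0,0]
  squeeze: 25

```text
clock: 20.1
position: [0.5028, -0.2609, 0.1998]
ee_rot: [0.468, 2.492, -0.148]
force: [-0.7, 5.2, 3.3]
width: 0.127
gripper_force: 25.0
```

>>> carry_out:
  commands:
    - [0,0,0.3,0,0,0,0]
    - [0,0,0.5,0,0,0,0]
    - [0,0,0.5,0,0,0,0]
    - [0,0,0.5,0,0,0,0]
    - [0,0,0.5,0,0,0,0]
    - [0,0,0.5,0,0,0,0]
    - [0,0,0.5,0,0,0,0]
    - [0,0,0.4,0,0,0,0]

```text
clock: 20.9
position: [0.5352, -0.1763, 0.1997]
ee_rot: [0.471, 2.493, -0.152]
force: [-12.9, 1.0, 13.1]
width: 0.129
gripper_force: 25.1
```

Run:
```python
from h import *
plan(0,.039,.053,3.1416)
```

```text
clock 20.9 p [ 0.535 -0.176  0.2  ] panel uvh mm [-0.009 29.144 54.509] width 0.1294385879940138 grip 25.054022669792175 force(panel) [-2.607 -3.711 17.806]
goal [ 0.54  -0.167  0.198] turn/0.1 tool [-0.047  0.007 -0.022] shift/25 target-tool [-0.     0.394  0.06 ] shift/25 cur-tool [0.001 0.394 0.059] q [ 0.562  0.156 -0.472  2.276  1.059  0.253  0.336]
```

>>> carry_out:
  commands:
    - [0,0,0.2,-0.06,0,0,0]
    - [0,0,0.2,0,0,0,0]
    - [0,0,0.12,0,0,0,0]
    - [0,0,0,0,0,0,0]
    - [0,0,0,0,0,0,0]

```text
clock: 21.4
position: [0.5383, -0.1672, 0.1999]
ee_rot: [0.477, 2.494, -0.155]
force: [0.6, -9.5, -4.7]
width: 0.127
gripper_force: 25.0
```

Run:
```python
from h import *
plan(0,.039,.053,3.1416)
```

```text
clock 21.4 p [ 0.538 -0.167  0.2  ] panel uvh mm [-0.181 38.811 54.933] width 0.1274023880556993 grip 25.02588987350464 force(panel) [ 0.542 -8.669 -6.146]
goal [ 0.54  -0.167  0.198] turn/0.1 tool [-0.085 -0.012 -0.051] shift/25 target-tool [-0.007  0.008  0.077] shift/25 cur-tool [-0.007  0.008  0.077] q [ 0.534  0.158 -0.476  2.272  1.071  0.277  0.297]
```

>>> carry_out:
  commands:
    - [0,0,0.1,0,0,0,0]
    - [0,0,0.1,0,0,0,0]
    - [0,0,0,0,0,0,0]

```text
clock: 21.7
position: [0.5384, -0.167, 0.1999]
ee_rot: [0.485, 2.494, -0.164]
force: [-4.6, -20.6, 1.0]
width: 0.124
gripper_force: 25.1
```

Run:
```python
from h import *
plan(0,.039,.053,3.1416)
```

```text
clock 21.7 p [ 0.538 -0.167  0.2  ] panel uvh mm [-0.23  39.034 54.882] width 0.12390023521487867 grip 25.099135637283325 force(panel) [  3.224 -20.873  -0.994]
goal [ 0.54  -0.167  0.198] turn/0.1 tool [-0.165 -0.019 -0.087] shift/25 target-tool [-0.009 -0.001  0.075] shift/25 cur-tool [-0.009 -0.     0.075] q [ 0.523  0.158 -0.474  2.271  1.081  0.289  0.277]
```

>>> carry_out:
  commands:
    - [0,0,-0.2,0,0,0,0]
    - [0.35,0,0,0,0,0,0]
    - [0.35,0,0,0,0,0,0]
    - [0.35,0,0,-0.5,0,0,0]
    - [0.35,0,0,-1,0,0,0]
    - [0.35,0,0,-1,0,0,0]
    - [0.35,0,0,-1,0,0,0]
    - [0.35,0,0,0,0,0,0]

```text
clock: 22.5
position: [0.4936, -0.1442, 0.275]
ee_rot: [0.469, 2.489, -0.15]
force: [1.1, -0.6, -0.3]
width: 0.348
gripper_force: 0.0
```

Run:
```python
from h import *
for n in('top','side'):
    d=get(n); np.savez(n+'3.npz',**d)
    P,C=cloud(d,BOX[n]); Q=P@frame(YAW)-[U,0,W]
    m=(Q[:,2]>.06)&(Q[:,2]<.078)&(abs(Q[:,1]-.04)<.02);print('rib',cv2.minAreaRect((Q[m][:,:2]*1000).astype(np.float32)),m.sum())
    m=(abs(Q[:,2]-.048)<.005)&(np.hypot(Q[:,0],Q[:,1]+.041)<.03)
    if m.sum()>4: print('lock',cv2.minAreaRect((Q[m][:,:2]*1000).astype(np.float32)),m.sum(),Q[m].mean(0)*1000)
plan(0,-.041,.12,1.5708)
```

```text
rib ((0.992462158203125, 39.41371536254883), (49.850311279296875, 11.900790214538574), 0.30391865968704224) 91
lock ((0.7116508483886719, -40.63330078125), (34.20484924316406, 12.038119316101074), 87.7703628540039) 47 [  1.62075408 -40.64358924  46.15407281]
rib ((-2.5881919860839844, 41.36177062988281), (14.709623336791992, 48.82341384887695), 89.17610931396484) 209
lock ((-2.2205843925476074, -39.50968933105469), (36.38709259033203, 11.487116813659668), 84.98902130126953) 64 [ -2.83694102 -36.99593623  47.2701315 ]
clock 22.6 p [ 0.494 -0.145  0.273] panel uvh mm [  0.963  42.852 143.047] width 0.34866476193746293 grip 0.0 force(panel) [-0.518  0.269 -0.603]
goal [ 0.475 -0.228  0.253] turn/0.1 tool [ -0.044  -0.007 -15.727] shift/25 target-tool [3.354 0.039 0.922] shift/25 cur-tool [ 0.034 -3.351  0.933] q [ 0.718 -0.05  -0.62   2.247  0.382  0.366  0.97 ]
```

>>> carry_out:
  commands:
    - [0.35,0,-0.8,0,0,0,0]
    - [0.35,0,-0.9,0,0,0,0]
    - [0.35,0,-0.9,0,0,0,0]
    - [0.35,0,-0.75,0.5,0,0,0]
    - [0.35,0,0,0.8,0,0,0]
    - [0.35,0,0,0.8,0,0,0]
    - [0.35,0,0,0.8,0,0,0]
    - [0.35,0,0,0,0,0,0]

```text
clock: 23.4
position: [0.5014, -0.2377, 0.2092]
ee_rot: [0.469, 2.499, -0.147]
force: [-0.5, 0.5, -0.1]
width: 0.352
gripper_force: 0.0
```

>>> carry_out:
  commands:
    - [0.35,0,0,0,0,0,-0.8]
    - [0.35,0,0,0,0,0,-0.8]
    - [0.35,0,0,0,0,0,-0.8]
    - [0.35,0,0,0,0,0,-0.8]
    - [0.35,0,0,0,0,0,-0.8]
    - [0.35,0,0,0,0,0,-0.8]
    - [0.35,0,0,0,0,0,-0.8]
    - [0.35,0,0,0,0,0,0]

```text
clock: 24.2
position: [0.5012, -0.2382, 0.2128]
ee_rot: [-0.243, 2.561, -0.366]
force: [0.5, 0.0, -0.0]
width: 0.347
gripper_force: 0.0
```

Run:
```python
from h import *
plan(-.0008,-.041,.06,1.5708)
```

```text
clock 24.2 p [ 0.501 -0.238  0.213] panel uvh mm [ -0.139 -40.875  70.574] width 0.3465584880952592 grip 0.0 force(panel) [ 0.324  0.178 -0.277]
goal [ 0.506 -0.24   0.204] turn/0.1 tool [ -0.009  -0.023 -10.111] shift/25 target-tool [0.005 0.026 0.423] shift/25 cur-tool [0.024 0.011 0.423] q [ 0.768  0.117 -0.466  2.274  0.506  0.173  1.607]
```

>>> carry_out:
  commands:
    - [0.35,0.02,0,0.3,0,0,0]
    - [0.35,0,0,0.28,0,0,0]
    - [0.35,0,0,0,0,0,-0.7]
    - [0.35,0,0,0,0,0,-0.7]
    - [0.35,0,0,0,0,0,-0.7]
    - [0.35,0,0,0,0,0,-0.7]
    - [0.35,0,0,0,0,0,-0.7]
    - [0.35,0,0,0,0,0,0]

```text
clock: 25.0
position: [0.5086, -0.2415, 0.2007]
ee_rot: [-0.691, 2.516, -0.493]
force: [-0.2, -0.1, 0.5]
width: 0.349
gripper_force: 0.0
```

Run:
```python
from h import *
plan(-.0008,-.041,.026,1.5708)
```

```text
clock 25.0 p [ 0.509 -0.242  0.201] panel uvh mm [ -0.44  -41.283  56.023] width 0.34933211794808955 grip 0.0 force(panel) [ 0.178 -0.135  0.447]
goal [ 0.524 -0.247  0.176] turn/0.1 tool [-0.008 -0.024 -6.637] shift/25 target-tool [-0.011  0.014  1.201] shift/25 cur-tool [-0.002  0.02   1.201] q [ 0.761  0.153 -0.468  2.275  0.711  0.154  1.753]
```

Good — room remains (q7 1.75 + 0.66 = 2.42).

>>> carry_out:
  commands:
    - [0.35,0,0,0,0,0,-0.8]
    - [0.35,0,0,0,0,0,-0.8]
    - [0.35,0,0,0,0,0,-0.8]
    - [0.35,0,0,0,0,0,-0.8]
    - [0.35,0,0,0,0,0,-0.8]
    - [0.35,0,0,0,0,0,-0.8]
    - [0.35,0,0,0,0,0,-0.8]
    - [0.35,0,0,0,0,0,-0.8]

```text
clock: 25.8
position: [0.5086, -0.2415, 0.2007]
ee_rot: [-1.502, 2.252, -0.701]
force: [-0.4, 0.4, 0.6]
width: 0.352
gripper_force: 0.0
```

>>> carry_out:
  commands:
    - [0.35,0,0,0.3,0,0,-0.2]
    - [0.35,0,0,0.3,0,0,0]
    - [0.35,0,0,0.3,0,0,0]
    - [0.35,0,0,0.3,0,0,0]
    - [0.35,0,0,0,0,0,0]

```text
clock: 26.3
position: [0.5248, -0.2476, 0.1754]
ee_rot: [-1.525, 2.241, -0.705]
force: [0.5, 0.1, -0.1]
width: 0.347
gripper_force: 0.0
```

Run:
```python
from h import *
plan(-.0008,-.041,.026,1.5708)
```

```text
clock 26.3 p [ 0.525 -0.248  0.175] panel uvh mm [ -0.729 -41.076  25.413] width 0.34681475219000424 grip 0.0 force(panel) [ 0.332  0.273 -0.306]
goal [ 0.524 -0.247  0.176] turn/0.1 tool [ 0.008 -0.022 -0.053] shift/25 target-tool [-0.003  0.003 -0.023] shift/25 cur-tool [-0.003  0.003 -0.024] q [ 0.717  0.225 -0.437  2.272  1.185  0.136  1.943]
```

>>> carry_out:
  commands:
    - [0,0,0,0,0,0,0]
    - [0,0,0,0,0,0,0]
    - [0,0,0,0,0,0,0]
    - [0,0,0,0,0,0,0]
    - [0,0,0,0.1,0,0,0]
    - [0,0,0,0.15,0,0,0]
    - [0,0,0,0.15,0,0,0]
    - [0,0,0,0,0,0,0]
  squeeze: 30

```text
clock: 27.1
position: [0.5292, -0.2501, 0.1683]
ee_rot: [-1.527, 2.24, -0.708]
force: [-17.6, 6.5, 19.9]
width: 0.128
gripper_force: 30.0
```

Run:
```python
from h import *
plan(-.0008,-.041,.018,1.5708)
```

```text
clock 27.1 p [ 0.529 -0.25   0.168] panel uvh mm [ -0.722 -41.845  16.744] width 0.1279109531667378 grip 30.01161217689514 force(panel) [-3.956 -0.339 27.034]
goal [ 0.529 -0.249  0.169] turn/0.1 tool [-0.007 -0.037 -0.029] shift/25 target-tool [-0.034  0.003 -0.05 ] shift/25 cur-tool [-0.034  0.003 -0.05 ] q [ 0.693  0.244 -0.413  2.273  1.342  0.132  1.789]
```

>>> carry_out:
  commands:
    - [0,0,0,-0.05,0,0,0.4]
    - [0,0,0,0,0,0,0.7]
    - [0,0,0,0,0,0,0.7]
    - [0,0,0,0,0,0,0.7]
    - [0,0,0,0,0,0,0.7]
    - [0,0,0,0,0,0,0.7]
    - [0,0,0,0,0,0,0.7]
    - [0,0,0,0,0,0,0.7]

```text
clock: 27.9
position: [0.5286, -0.2498, 0.1688]
ee_rot: [-0.855, 2.483, -0.538]
force: [-6.3, 1.2, 3.2]
width: 0.129
gripper_force: 30.0
```

Run:
```python
from h import *
plan(-.0008,-.041,.018,3.1416);print(frame(YAW).T@arm.observe()['ft_torque'])
```

```text
clock 27.9 p [ 0.529 -0.25   0.169] panel uvh mm [ -1.038 -41.749  17.487] width 0.1292598054703687 grip 30.003364384174347 force(panel) [-3.311 -1.157  6.241]
goal [ 0.529 -0.249  0.169] turn/0.1 tool [-0.026 -0.02  10.346] shift/25 target-tool [-0.01   0.03  -0.021] shift/25 cur-tool [-0.031  0.007 -0.021] q [ 0.686  0.241 -0.404  2.274  1.316  0.129  1.282]
[ 0.072  1.398 -0.043]
```

>>> carry_out:
  commands:
    - [0,0,0,0,0,0,0.7]
    - [0,0,0,0,0,0,0.7]
    - [0,0,0,0,0,0,0.7]
    - [0,0,0,0,0,0,0.7]
    - [0,0,0,0,0,0,0.7]
    - [0,0,0,0,0,0,0.7]
    - [0,0,0,0,0,0,0.7]
    - [0,0,0,0,0,0,0.7]

```text
clock: 28.7
position: [0.5285, -0.2495, 0.1686]
ee_rot: [-0.133, 2.562, -0.334]
force: [-6.1, 2.7, 3.7]
width: 0.126
gripper_force: 30.0
```

>>> carry_out:
  commands:
    - [0,0,0,0,0,0,0.7]
    - [0,0,0,0,0,0,0.7]
    - [0,0,0,0,0,0,0.7]
    - [0,0,0,0,0,0,0.7]
    - [0,0,0,0,0,0,0.7]
    - [0,0,0,0,0,0,0.7]
    - [0,0,0,0,0,0,0.7]
    - [0,0,0,0,0,0,0.1]

```text
clock: 29.5
position: [0.5285, -0.2492, 0.1686]
ee_rot: [0.497, 2.488, -0.14]
force: [-6.3, 2.4, 4.3]
width: 0.13
gripper_force: 30.1
```

Run:
```python
from h import *
plan(-.0008,-.041,.018,3.1416);print(frame(YAW).T@arm.observe()['ft_torque'])
```

```text
clock 29.5 p [ 0.529 -0.249  0.169] panel uvh mm [ -1.329 -41.24   17.462] width 0.12961612088265798 grip 30.13740509748459 force(panel) [-3.089 -0.022  7.395]
goal [ 0.529 -0.249  0.169] turn/0.1 tool [-0.023 -0.007 -0.239] shift/25 target-tool [-0.021  0.01  -0.022] shift/25 cur-tool [-0.021  0.01  -0.022] q [ 0.673  0.239 -0.39   2.275  1.311  0.124  0.227]
[0.338 1.546 0.275]
```

>>> carry_out:
  commands:
    - [0,0,0,0,0,0,0.5]
    - [0,0,0,0,0,0,0]
    - [0,0,0,-0.1,0,0,0]
    - [0,0,0,0,0,0,0]
    - [0.25,0,0,0,0,0,0]
    - [0.25,0,0,0,0,0,0]
    - [0.25,0,0,0,0,0,0]

```text
clock: 30.2
position: [0.5283, -0.2495, 0.1713]
ee_rot: [0.557, 2.472, -0.122]
force: [0.3, -0.4, -0.1]
width: 0.248
gripper_force: 0.0
```

>>> carry_out:
  commands:
    - [0.25,0,0,-0.4,0,0,0]
    - [0.25,0,0,-0.8,0,0,0]
    - [0.25,0,0,-1,0,0,0]
    - [0.25,0,0,-1,0,0,0]
    - [0.25,0,0,-1,0,0,0]
    - [0.25,0,0,-1,0,0,0]
    - [0.25,0,0,0,0,0,0]

```text
clock: 30.9
position: [0.47, -0.2341, 0.2572]
ee_rot: [0.572, 2.468, -0.131]
force: [0.1, -1.4, 0.0]
width: 0.246
gripper_force: 0.0
```

Run:
```python
from h import *
for n in('top','side'):
    d=get(n); 
    P,C=cloud(d,BOX[n]); Q=P@frame(YAW)-[U,0,W]
    m=(Q[:,2]>.06)&(Q[:,2]<.078)&(abs(Q[:,1]-.04)<.02);print('rib',cv2.minAreaRect((Q[m][:,:2]*1000).astype(np.float32)),m.sum())
    m=(abs(Q[:,2]-.042)<.009)&(np.hypot(Q[:,0],Q[:,1]+.041)<.025)
    if m.sum()>4: print('lock',cv2.minAreaRect((Q[m][:,:2]*1000).astype(np.float32)),m.sum(),np.percentile(Q[m],[10,50,90],axis=0)*1000)
    u0,u1,v0,v1=BOX[n]; cv2.imwrite(f'r_{n}.png',cv2.resize(d['pixels'][v0-20:v1+20,u0-20:u1+20],(400,330),interpolation=2)[:,:,::-1])
cv2.imwrite('pics/g1.png',np.hstack([cv2.imread('r_top.png'),cv2.imread('r_side.png')]))
plan(0,-.041,.12,3.1416)
```

```text
rib ((2.0033836364746094, 39.52338409423828), (47.44295883178711, 12.100118637084961), 0.9180188775062561) 80
lock ((1.699472427368164, -40.282501220703125), (11.773715019226074, 34.89719009399414), 89.94410705566406) 56 [[-10.63125907 -44.66864831  38.32315398]
 [  3.03498253 -40.26247945  41.44187656]
 [ 16.21757714 -35.61294585  43.53801063]]
rib ((-2.6382274627685547, 41.38459777832031), (49.076847076416016, 12.968091011047363), 0.45143061876296997) 202
lock ((-2.655263900756836, -38.393272399902344), (34.686790466308594, 14.5332612991333), 0.7150996327400208) 102 [[-16.89342403 -42.60953113  35.46193205]
 [ -2.85663204 -36.16509964  41.30769987]
 [ 10.72072102 -33.89563777  44.09145369]]
clock 31.0 p [ 0.471 -0.233  0.256] panel uvh mm [ -0.102 -47.381 123.456] width 0.25177735935021317 grip 0.0 force(panel) [0.069 0.049 0.889]
goal [ 0.475 -0.228  0.253] turn/0.1 tool [-0.108  0.023 -0.796] shift/25 target-tool [-0.004  0.255  0.138] shift/25 cur-tool [0.017 0.256 0.135] q [ 1.491  0.045 -1.124  2.234  0.165  0.279  1.353]
```

View pics/g1.png

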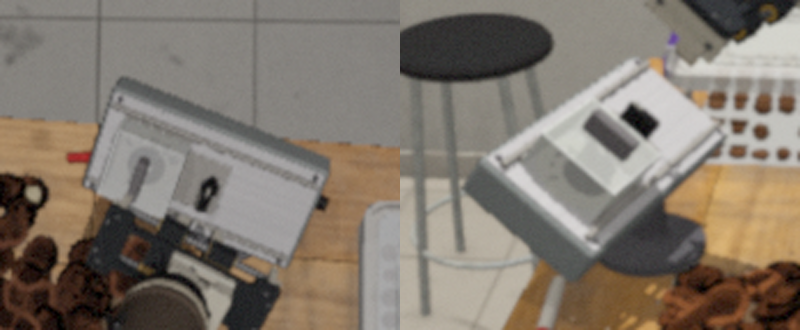

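The picture shows the hood shut over the selector, with the rib at (140,180) in the left half. The lock bar at (207,193) now lies along the slope, and its top is about 42 mm off the panel, so it is caught in.

```bash
python3 -c "
from cell import arm
print(arm.sign_off())"
```

```text
the job is handed in; nothing more can be done
None
```

The job is handed in at about 31 s: the selector was turned to the three-dot mark, the hood is fully shut, and its captive knob is pushed in, turned a quarter turn and holding, by the last camera check; nothing lying round it was moved on purpose, though I did not measure those things again.

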